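# Reset the bottle labeller with its sunken key

## Robot

A 7-joint arm with a two-finger parallel gripper is mounted at the origin on the work surface. World frame = base frame: x ahead of the robot, y to its left, z up, the work surface at z = 0. Lengths are in m, angles in degrees, forces in N, time in s.
With the tool pointing down it reaches from about 0.425 to 0.875 m from the base axis. Payload 4.7 kg.
Tool frame: the origin (TCP) lies midway between the tips of the shut fingers; the grasp point (between the pads) lies env.grip_point_offset behind it (env.grip_point_offset is the distance from the TCP to the grasp point, in m); x points along the fingers, y is the direction in which the jaws open and shut, and the axes are right-handed (so a half turn about x gives the same grasp; the last joint's range is limited). The gripper opens to 87 mm and grips with 3 to 60 N. Pads are 19 mm wide; open, the fingers measure 117 mm over their backs; the gripper's body (75 mm by 190 mm) begins 51 mm behind the grasp point.
Start: joints at [-63.02, 18.392, -4.016, 83.108, 1.295, 78.541, -3.26], TCP at [0.287, 0.583, 0.223] pointing down, gripper open.
Joint ranges: [-163.93, 163.93], [-17.29, 119.83], [-79.2, 71.16], [3.27, 140.29], [-89.18, 269.18], [5.43, 117.66], [-154.24, 154.24]. Speed limits (degrees/s): [147.25, 147.25, 180, 180, 180, 180, 180].

## Interface

Orientations are given as [roll, pitch, yaw] about the fixed x, y, z axes, in that order (R = Rz(yaw) Ry(pitch) Rx(roll)).
In Python, from cell import readout, read_camera, camera_params, sign_off, spot_in, pinpoint, env gives the robot as it stands.
- The arm moves only by the shell command python3 -m pendant 'ROWS' [OPENING] [FORCE]. ROWS is a JSON object of lists of equal length, an entry for each row: "xyz": the shift along the world's x, y, z in m, a list of three; "turn": the turn about the world's z in rad. A call has 1 to 10 rows; each row shifts and turns the pose as measured when the row begins; what a row does not reach is not made up. A row lasts 1/8 s, in which the tool goes at most 62.5 mm and 10.7 degrees, less where a joint would pass 70% of its speed; a pose out of reach is approached as far as the arm can. A call is refused whole if a number of a shift passes 0.0625 or a number of a turn 0.188, either way. A call with a gripper value outside its range is refused whole. OPENING is the opening, from 0 (shut) to 1 (fully open), set as the call begins (- or left out, the last holds). The fingers move at their own pace and stop on an object; FORCE is the grip in N (left out, the last holds). Time passes only in rows, so rows that do not move let the fingers close. It gives the time, the measured TCP pose, the force and the opening at its end, in the units of the state.
- readout.get_obs(): the state, without advancing time (a new reading comes with each control period).
- read_camera(name): name is "scene" or "top" or "wrist"; returns the picture (420x560x3 uint8, red, green, blue); there is no depth.
- camera_params(name): a dict with "fx", "fy", "cx", "cy" (pixels), "rvec" (rotation vector, rad) and "tvec" (3), from world to camera coordinates, as OpenCV has them; the wrist camera has in their place "hand_eye" (4x4, takes a point from camera to tool coordinates, whose origin is the TCP and whose axes are the tool frame's). Camera axes: x right, y down, z forward; pixel columns grow to the right and rows downward; lengths in m; the calibration is good to about 2 mm. A picture is of the moment at which its call begins: read the wrist's pose just before it. camera_params takes no time and is no camera call.
- sign_off(): hands the job in, once; it reports no verdict.
Trained networks look in the newest picture that a camera, given by its name, has taken for a name from the list of things; names that differ only in an ending like _2 or _b are one class to them, and where a whole thing is asked for, a point or a joint stands for the part that bears it (a point fixed in the world has none). Each returns a list of dicts, best first, with "score" (0 to 1); they miss things now and then, are a little off and sometimes report something else, mostly with a low value. They report only what shows in the picture. A call takes as long as a camera call.
- spot_in(camera, name): "at" ([x, y, z] in m, in the coordinates of the camera as it stood for that picture, good to about 4 mm: the middle of the surface that is visible of it).
- pinpoint(camera, name): "at" ([x, y, z] in m, in the coordinates of the camera as it stood for that picture, good to about 4 mm: a listed point, or the origin of a listed thing).
The state is a dict: "time_s": time; "qpos": joint angles; "joint_velocities": joint speeds; "effort": joint torques, N m; "tool_pos": TCP position; "tool_rot": TCP orientation; "force": force on the tool from outside, world axes, zero at the start; "wrist_torque": the same for the moment, N m; "grip_width": finger opening in m.
Only numpy, scipy, OpenCV 4.12 (cv2) and the standard library are available. Lean on these libraries where they do the work, as an engineer would, in place of code of your own. Each camera call takes 0.05 s, during which the arm holds its last target.

## Task

The labeller has stopped with its bottle shuttle part-way out. Push the white shuttle all the way home to its stop under the press head, then reach a fingertip into the deep guarded well on the control panel, press the sunken reset key fully down, and let it come back up. Only push and press: leave the bottle lying in the shuttle, do not press the other two keys, and leave the loose bottles and the label roll where they are.

Things in the scene. Friction and masses are not known exactly. Their poses are not given: they have to be found in the camera images.
- shuttle (a joint): How far (m) the white shuttle has been pushed towards home: 0 = where it starts, 100 mm out; 0.100 = home, against its hard stop. It slides level on a rail with about 3 N of drag and stays where it is left.
- push_face (a point): Centre of the outer end face of the shuttle, a white nylon block 90 mm wide and 175 mm long; it moves with it, 62 mm above the table. The upright face is 90 mm wide and reaches from 34 to 90 mm above the table. The point's y axis is level and points square into the face, along the rail towards home: push that way. z is up.
- nest (a point): Centre of the floor of the bottle pocket in the shuttle, 54 mm above the table; same axes as push_face, 102 mm from it along y. The pocket is 45 mm wide, 125 mm long and 36 mm deep.
- nest_bottle: Loose green bottle with a white cap lying in the shuttle's pocket, 42 mm in diameter, 116 mm long, 0.13 kg; its top is 96 mm above the table. Origin on its underside at mid length, just above point nest. It rides along with the shuttle and must stay lying in it.
- labeller: The fixed labelling machine: a stainless case 340 mm (its x) by 260 mm (its y), 270 mm high, label reel on top (to 530 mm). Origin at the centre of its underside. From its -y face stand out the press head, 225 mm from the origin (pad underside 114 mm up; 85 mm past the push face when home), and below it the shuttle rail, 28 mm high, 70 mm wide, to 450 mm from the origin, beyond the push face.
- reset_station: The control box with the deep well: fixed grey box 80 mm (x) by 72 mm (y), 56 mm high, with a tall round guard collar (63 mm outside) rising 22 mm above it and the reset key sunk inside. Origin at the centre of its underside, 6 mm above the table. One of three boxes in a row, 85 mm apart along y, on one steel plate; which of the three places it has varies.
- well_mouth (a point): Centre of the round mouth of the guard collar, 84 mm above the table; the well goes straight down. Bore 47 mm in diameter. The flat top of the black key (36 mm in diameter, centred) lies 28 mm below this point; the key goes down a further 7 mm.
- reset_key (a joint): How far the reset key is pressed in (m): 0 = up, 0.007 = fully down. A spring returns it; it takes about 1.2 N to start and 4 N to hold fully down.
- start_station: Control box of the same size with a low collar and a flat black key (36 mm in diameter) level with it, 61 mm above the box's underside. Not to be pressed. Origin at the centre of its underside.
- start_key (a joint): How far the flush key is pressed in (m), 0 = up. As springy as the reset key; leave it alone.
- feed_station: Control box of the same size with a low collar and a black mushroom-headed key (40 mm in diameter) that stands up to 77 mm above the box's underside. Not to be pressed. Origin at the centre of its underside.
- feed_key (a joint): How far the mushroom key is pressed in (m), 0 = up. Leave it alone.
- bottle_a: Loose standing green bottle with white cap, 42 mm in diameter, 116 mm high, on the table beyond the control panel; bystander. Origin at the centre of its underside.
- bottle_b: A second such standing bottle; bystander.
- label_roll: Loose roll of blank labels standing on end, a paper tube 100 mm outside, 76 mm inside, 70 mm high, 0.35 kg; bystander on the table beyond the panel and shuttle. Origin at the centre of its underside.

How it is judged (in metres and radians):
On the way, in this order (a step that is already met when the one before it is completed fails the run):
1. the shuttle is pushed home (within 4 mm of its stop) (value of joint shuttle above 0.096 m), for 0.2 s.
2. the reset key is pressed fully down (at least 5.5 of 7 mm) by the fingers (value of joint reset_key above 0.0055 m and contact force between the fingers and reset_station above 0.5 N and value of joint shuttle above 0.096 m), for 0.1 s.
At the end, for the whole second after the job is handed in: The shuttle is home (within 4 mm of its stop) with the bottle still lying in its pocket (within 12 mm), the reset key has been pressed and is back up, as are the other keys (within 1.5 mm), and the loose bottles and the roll are within 20 mm of where they stood (value of joint shuttle above 0.096 m and value of joint each of reset_key, start_key, feed_key below 0.0015 m and distance between nest_bottle and nest below 0.012 m and linear speed of nest_bottle below 0.02 m/s and distance of each of bottle_a, bottle_b, label_roll from where it was at the start of the episode below 0.02 m); the robot touches nothing.
It fails at once if the bottle in the shuttle is lifted or knocked out of its pocket (distance between nest_bottle and nest above 0.02 m).
It fails at once if the flush key is pressed (value of joint start_key above 0.003 m).
It fails at once if the mushroom key is pressed (value of joint feed_key above 0.003 m).
It fails at once if a standing bottle or the label roll is lifted, moved or knocked over (distance of any of bottle_a, bottle_b, label_roll from where it was at the start of the episode above 0.025 m or angle between any of bottle_a, bottle_b's own z axis and vertical above 0.4 rad).
It also fails if it takes over 48 s, if anything falls off the work surface, if the arm or the gripper's body presses on something with over 40 N, if the wrist force passes 120 N, or if a joint passes its speed limit or range.

## Working session

There is one attempt and no reset: what is moved stays moved. The work goes in short steps, Python scripts to look and compute and a shell command to move; the robot and the scene stay as the last step left them, time stands still between calls to the robot, and variables do not carry over. Pictures are saved under pics/ and viewed, and the job is handed in when it is done.

```bash
mkdir -p pics
cat > h.py <<'E'
import numpy as np,cv2
from cell import *
from scipy.spatial.transform import Rotation as R
def w2c(cam):
    p=camera_params(cam)
    return p
def toworld(cam,pt,obs=None):
    p=camera_params(cam)
    if 'hand_eye' in p:
        t=np.array(p['hand_eye'])@np.r_[pt,1]
        return np.array(obs['tool_pos'])+R.from_euler('xyz',obs['tool_rot'],degrees=True).as_matrix()@t[:3]
    Rm=cv2.Rodrigues(np.array(p['rvec'],float))[0]
    return Rm.T@(np.array(pt)-np.array(p['tvec']).ravel())
def snap(cam,name):
    im=read_camera(cam); cv2.imwrite(f'pics/{name}.png',im[:,:,::-1]); return im
E
python3 - <<'E'
from h import *
o=readout.get_obs(); print(o['time_s'],o['tool_pos'],o['tool_rot'],o['force'],env.grip_point_offset)
for c in ['top','scene']:
    snap(c,c+'0')
    for n in ['push_face','nest','well_mouth','reset_station','start_station','feed_station','labeller','label_roll','bottle_a']:
        for d in pinpoint(c,n)[:2]: print(c,n,round(d['score'],2),toworld(c,d['at']).round(3))
E
```

```text
0.0 [0.28650366 0.58282368 0.22145668] [ -85.7901587    89.88920307 -111.96092988] [0.25370345 0.43384618 1.03783797] 0.0187
top push_face 0.62 [0.541 0.056 0.062]
top nest 0.87 [0.549 0.156 0.058]
top nest 0.7 [ 0.751 -0.18  -0.001]
top well_mouth 0.96 [ 0.543 -0.215  0.088]
top reset_station 0.72 [ 0.543 -0.217  0.006]
top reset_station 0.26 [ 0.687 -0.307 -0.003]
top start_station 0.81 [ 0.569 -0.13   0.009]
top feed_station 0.97 [ 0.52  -0.296  0.008]
top label_roll 0.94 [ 0.752 -0.18   0.001]
top label_roll 0.49 [ 0.542 -0.214  0.008]
top bottle_a 0.6 [ 0.684 -0.306  0.001]
top bottle_a 0.54 [ 0.792 -0.073  0.003]
scene push_face 0.67 [0.543 0.051 0.064]
scene nest 0.9 [0.544 0.154 0.058]
scene well_mouth 0.61 [ 0.544 -0.217  0.086]
scene reset_station 0.74 [ 0.543 -0.217  0.007]
scene start_station 0.68 [ 0.562 -0.142  0.006]
scene feed_station 0.69 [ 0.521 -0.301  0.006]
scene feed_station 0.48 [ 0.543 -0.218  0.004]
scene label_roll 0.76 [ 0.75  -0.18  -0.001]
scene label_roll 0.16 [0.547 0.153 0.059]
scene bottle_a 0.91 [ 0.686 -0.307  0.003]
scene bottle_a 0.55 [ 0.789 -0.079  0.002]
```

View pics/top0.png

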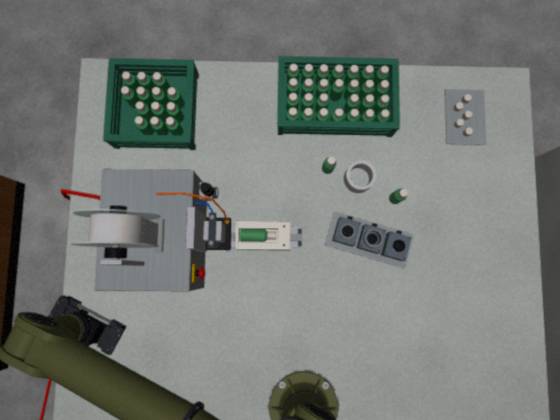

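View pics/scene0.png

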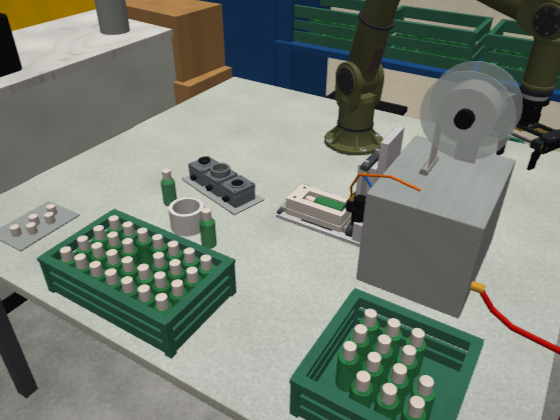

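Run:
```python
from h import *
o=readout.get_obs();print(o['time_s'])
p=camera_params('top');print({k:np.array(v).round(3) for k,v in p.items()})
pts={'face':[.541,.056,.062],'nest':[.549,.156,.058],'well':[.543,-.216,.084],'feed':[.52,-.297,.08]}
for k,v in pts.items(): print(k,cv2.projectPoints(np.array([v],float),np.array(p['rvec']),np.array(p['tvec']),np.array([[p['fx'],0,p['cx']],[0,p['fy'],p['cy']],[0,0,1]]),None)[0].ravel())
Rm=R.from_euler('xyz',o['tool_rot'],degrees=True).as_matrix();print(Rm.round(2))
```

```text
1.0
{'fx': np.float64(455.778), 'fy': np.float64(455.778), 'cx': np.float64(284.017), 'cy': np.float64(209.828), 'rvec': array([ 2.177, -2.14 ,  0.158]), 'tvec': array([0.063, 0.635, 1.47 ])}
face [289.0172198 237.3383938]
nest [258.31511704 234.44640145]
well [373.98960414 237.66812855]
feed [398.96440166 245.34784037]
[[ 0.    0.44  0.9 ]
 [ 0.    0.9  -0.44]
 [-1.    0.    0.  ]]
```

The top view shows the shuttle with its outer face near px (291,236) and the panel at (370,238). The reset well is in the middle of the three boxes, and the networks agree to about 5 mm. I'll lift first, then swing clear of the labeller.

```bash
python3 -m pendant '{"xyz":[[0,0,0.06],[0,0,0.06],[0.012,-0.05,0],[0.016,-0.05,0],[0.016,-0.05,0],[0.016,-0.05,0],[0.016,-0.05,0],[0.016,-0.05,0],[0.016,-0.05,0]],"turn":[0,0,-0.18,-0.18,-0.18,-0.18,-0.18,-0.18,-0.04]}' 0
```

```text
time_s: 2.12
tool_pos: [0.394, 0.226, 0.3456]
tool_rot: [165.7, 89.6, 73.7]
force: [-0.0, 0.5, 0.7]
grip_width: 0.0055
```

```bash
python3 -m pendant '{"xyz":[[0.02,-0.05,0],[0.025,-0.05,0],[0.025,-0.05,-0.02],[0.025,-0.05,-0.03],[0.025,-0.045,-0.03],[0.025,-0.02,-0.03],[0,0,-0.03]],"turn":[0,0,0,0,0,0,0]}'
python3 - <<'E'
from h import *
o=readout.get_obs();Rm=R.from_euler('xyz',o['tool_rot'],degrees=True).as_matrix();print(o['time_s'],o['tool_pos'],Rm.round(3))
snap('wrist','w1')
for n in ['push_face','nest','well_mouth','reset_station','start_station']:
    for d in pinpoint('wrist',n)[:2]: print(n,round(d['score'],2),toworld('wrist',d['at'],o).round(3))
E
```

```text
time_s: 3.0
tool_pos: [0.5438, -0.0522, 0.2085]
tool_rot: [126.0, 88.8, 33.6]
force: [0.0, 1.5, -0.0]
grip_width: 0.0004
3.0 [ 0.54376104 -0.05215287  0.20847798] [[ 0.017  0.999 -0.042]
 [ 0.011 -0.043 -0.999]
 [-1.     0.016 -0.012]]
push_face 0.71 [0.546 0.054 0.059]
reset_station 0.4 [ 0.543 -0.218  0.007]
start_station 0.59 [ 0.564 -0.134  0.007]
```

View pics/w1.png

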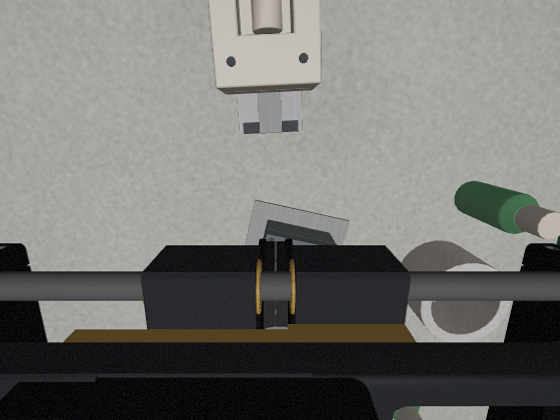

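The wrist view shows the shuttle end face (edge near row 88) centred at column 268. It points along y, and the tool is lined up with it. Next I descend in front of the face.

```bash
python3 -m pendant '{"xyz":[[0,0.02,-0.05],[0,0.02,-0.05],[0,0,-0.04],[0,0.01,-0.01],[0,0.01,0],[0,0.01,0],[0,0.01,0]],"turn":[0,0,0,0,0,0,0]}'
```

```text
time_s: 4.18
tool_pos: [0.5532, 0.0392, 0.0714]
tool_rot: [118.2, 87.3, 26.4]
force: [-0.2, -0.6, 0.0]
grip_width: 0.0003
```

```bash
python3 -m pendant '{"xyz":[[-0.008,0,-0.01],[0,0.012,0],[0,0.015,0],[0,0.015,0],[0,0.015,0]],"turn":[0,0,0,0,0]}'
```

```text
time_s: 4.8
tool_pos: [0.5448, 0.0946, 0.0619]
tool_rot: [112.8, 87.3, 20.8]
force: [-0.2, -3.8, 2.3]
grip_width: 0.0006
```

```bash
python3 -m pendant '{"xyz":[[0,0.015,0],[0,0.015,0],[0,0.012,0],[0,0.008,0]],"turn":[0,0,0,0]}'
```

```text
time_s: 5.3
tool_pos: [0.5444, 0.1415, 0.0618]
tool_rot: [100.3, 87.6, 8.3]
force: [-4.0, -28.6, 12.5]
grip_width: 0.0003
```

```bash
python3 -m pendant '{"xyz":[[0,0.006,0],[0,0.006,0],[0,0.006,0]],"turn":[0,0,0]}'
python3 - <<'E'
from h import *
snap('top','top1')
for c in ['top','scene']:
  if c=='scene': snap('scene','sc1')
  for n in ['push_face','nest','nest_bottle']:
    for d in pinpoint(c,n)[:1]: print(c,n,round(d['score'],2),toworld(c,d['at']).round(3))
E
```

```text
time_s: 5.68
tool_pos: [0.5442, 0.1408, 0.0621]
tool_rot: [66.2, 87.7, -26.4]
force: [-3.3, -14.9, 7.1]
grip_width: 0.0004
top nest 0.63 [0.546 0.255 0.057]
top nest_bottle 0.51 [0.543 0.257 0.058]
scene push_face 0.81 [0.544 0.15  0.065]
scene nest 0.77 [0.543 0.256 0.058]
scene nest_bottle 0.39 [0.542 0.253 0.054]
```

View pics/sc1.png

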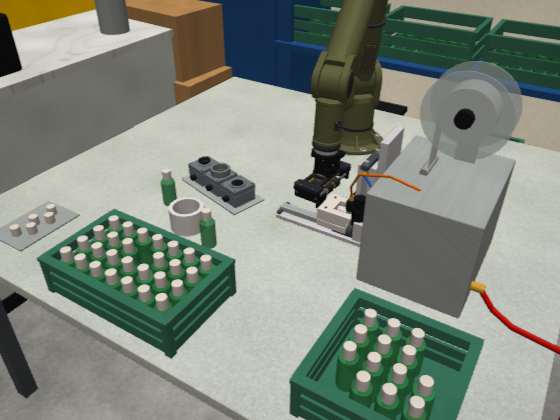

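The shuttle has stalled at 15–28 N against about 3 N of drag, and the nest reads 100 mm further along, so it is home. I'll back off, rise and move over the well.

```bash
python3 -m pendant '{"xyz":[[0,-0.02,0],[0,-0.04,0],[0,-0.04,0.03],[0,-0.05,0.05],[0,-0.05,0.05],[0,-0.05,0],[0,-0.05,0],[0,-0.04,0],[0,0,0]],"turn":[0,0,0,0,0,0,0,0,0]}'
python3 - <<'E'
from h import *
o=readout.get_obs();Rm=R.from_euler('xyz',o['tool_rot'],degrees=True).as_matrix();print(o['time_s'],o['tool_pos'],Rm.round(3))
snap('wrist','w2')
for n in ['well_mouth','reset_station','reset_key','start_station','feed_station','push_face']:
    for d in pinpoint('wrist',n)[:1]: print(n,round(d['score'],2),toworld('wrist',d['at'],o).round(3))
snap('top','top2')
for n in ['well_mouth','reset_station','push_face','nest','nest_bottle']:
    for d in pinpoint('top',n)[:1]: print('top',n,round(d['score'],2),toworld('top',d['at']).round(3))
E
```

```text
time_s: 7.2
tool_pos: [0.5461, -0.1878, 0.1871]
tool_rot: [88.6, 87.3, -3.5]
force: [-0.2, 0.4, 0.1]
grip_width: 0.0002
7.2 [ 0.54608846 -0.18781067  0.18713363] [[ 0.047  0.998 -0.038]
 [-0.003 -0.037 -0.999]
 [-0.999  0.048  0.001]]
well_mouth 0.66 [ 0.541 -0.223  0.086]
reset_station 0.68 [ 0.54  -0.22   0.006]Traceback (most recent call last):
  File "<stdin>", line 5, in <module>
ValueError: it knows: bottle, feed_station, label_roll, labeller, nest, nest_bottle, push_face, reset_station, start_station, well_mouth
```

View pics/w2.png

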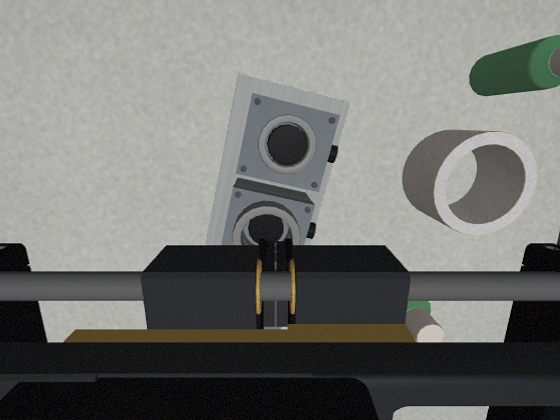

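The well collar shows around px (266,235), partly hidden by the gripper. I'll back off in +y to see the whole rim.

```bash
python3 -m pendant '{"xyz":[[0,0.04,0],[0,0.04,0],[0,0,0],[0,0,0]],"turn":[0,0,0,0]}'
python3 - <<'E'
from h import *
o=readout.get_obs();print(o['time_s'],o['tool_pos'],o['tool_rot'])
im=snap('wrist','w3')
p=camera_params('wrist')
np.save('hs.npy',np.r_[o['tool_pos'],o['tool_rot']])
for n in ['well_mouth','reset_station']:
    for d in pinpoint('wrist',n)[:1]:
        a=np.array(d['at']); print(n,round(d['score'],2),toworld('wrist',a,o).round(3),(a[:2]/a[2]*p['fx']+[p['cx'],p['cy']]).round(1))
im=snap('top','top2')
cv2.imwrite('pics/top2z.png',cv2.resize(im[200:280,220:420,::-1],None,fx=4,fy=4,interpolation=cv2.INTER_CUBIC))
for n in ['well_mouth','reset_station','push_face','nest','nest_bottle']:
    for d in pinpoint('top',n)[:1]: print('top',n,round(d['score'],2),toworld('top',d['at']).round(3))
E
```

```text
time_s: 7.85
tool_pos: [0.5476, -0.0925, 0.1861]
tool_rot: [95.5, 87.3, 4.4]
force: [0.4, -0.6, -0.9]
grip_width: 0.0005
7.85 [ 0.54756971 -0.09254149  0.18607379] [95.53870101 87.30442701  4.40500395]
well_mouth 0.6 [ 0.538 -0.223  0.084] [263.7 335.6]
top push_face 0.62 [0.541 0.156 0.061]
top nest 0.56 [0.547 0.257 0.055]
top nest_bottle 0.69 [0.543 0.26  0.055]
```

View pics/w3.png

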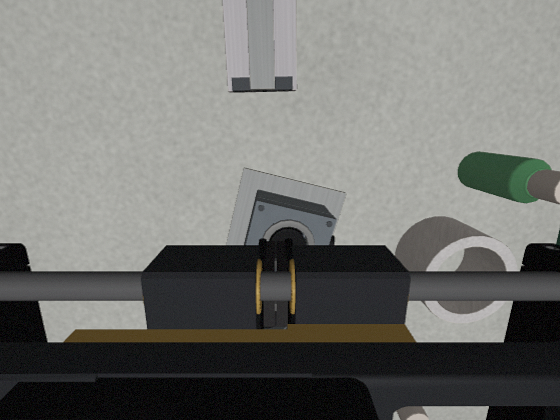

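View pics/top2z.png

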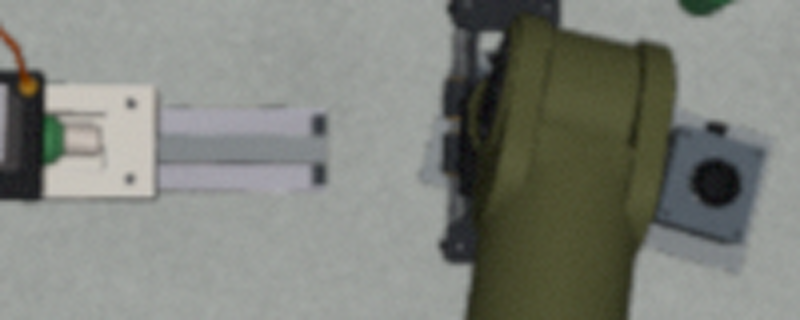

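The wrist camera sees the +y side, so that was the wrong direction. I'll go past the well in -y for the clear view.

```bash
python3 -m pendant '{"xyz":[[0,-0.05,0],[0,-0.05,0],[0,-0.05,0],[0,-0.04,0],[0,0,0],[0,0,0]],"turn":[0,0,0,0,0,0]}'
python3 - <<'E'
from h import *
o=readout.get_obs();print(o['time_s'],o['tool_pos'],o['tool_rot'])
im=snap('wrist','w4')
p=camera_params('wrist')
np.save('hs.npy',np.r_[o['tool_pos'],o['tool_rot']])
for n in ['well_mouth','reset_station']:
    for d in pinpoint('wrist',n)[:1]:
        a=np.array(d['at']); print(n,round(d['score'],2),toworld('wrist',a,o).round(3),(a[:2]/a[2]*p['fx']+[p['cx'],p['cy']]).round(1))
Rm=R.from_euler('xyz',o['tool_rot'],degrees=True).as_matrix();H=np.array(p['hand_eye'])
def proj(P):
    c=np.linalg.inv(H)@np.r_[Rm.T@(np.array(P)-o['tool_pos']),1]; return c[:2]/c[2]*p['fx']+[p['cx'],p['cy']]
im=im[:,:,::-1].copy()
for r in (.0235,.0315):
    q=np.array([proj([.542+r*np.cos(t),-.218+r*np.sin(t),.084]) for t in np.linspace(0,6.28,60)])
    cv2.polylines(im,[q.round().astype(int)],True,(0,0,255) if r<.03 else (0,255,0),1)
print(proj([.542,-.218,.084]),proj([.552,-.218,.084]),proj([.542,-.208,.084]))
cv2.imwrite('pics/w4o.png',im)
x,y=proj([.542,-.218,.084]).astype(int)
x0,y0=max(x-70,0),max(y-60,0)
cv2.imwrite('pics/w4z.png',cv2.resize(im[y0:y0+120,x0:x0+140],None,fx=5,fy=5)); print(x0,y0)
E
```

```text
time_s: 9.05
tool_pos: [0.5469, -0.2889, 0.186]
tool_rot: [95.0, 87.3, 3.8]
force: [-0.1, 0.3, -0.6]
grip_width: 0.0009
9.05 [ 0.5469048 -0.2888801  0.1859575] [94.95014989 87.29581464  3.77653364]
well_mouth 0.76 [ 0.54  -0.219  0.087] [259.8 126.6]
reset_station 0.75 [ 0.543 -0.222  0.006] [262.8 128.2]
[262.07224756 124.90251091] [274.2905693  124.63120034] [261.67217989 112.10623619]
192 64
```

View pics/w4o.png

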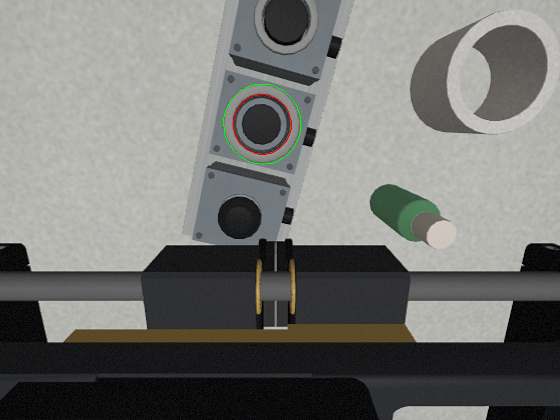

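View pics/w4z.png

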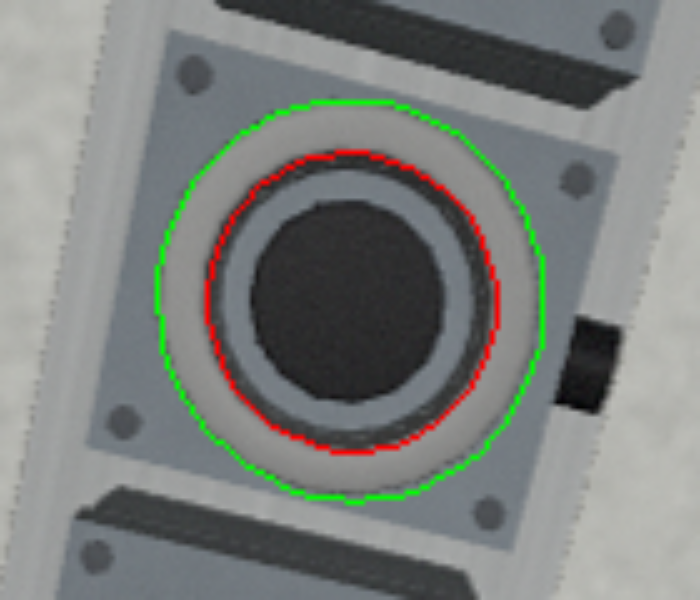

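The projected circle at (0.542, -0.218, 0.084) lands exactly on the collar, with its centre at px (262,125). I'll move over it.

```bash
python3 -m pendant '{"xyz":[[-0.002,0.03,0],[-0.003,0.03,0],[0,0.008,-0.03],[0,0,-0.02],[0,0,0],[0,0,0]],"turn":[0,0,0,0,0,0]}'
```

```text
time_s: 9.95
tool_pos: [0.5449, -0.2095, 0.1369]
tool_rot: [98.7, 87.0, 8.4]
force: [-0.8, -0.9, -0.8]
grip_width: 0.0004
```

```bash
python3 -m pendant '{"xyz":[[-0.003,-0.008,0],[0,0,-0.015],[0,0,-0.015],[0,0,0]],"turn":[0,0,0,0]}'
```

```text
time_s: 10.45
tool_pos: [0.5421, -0.2189, 0.1063]
tool_rot: [97.9, 86.9, 7.5]
force: [-0.0, -0.4, 0.5]
grip_width: 0.0003
```

```bash
python3 -m pendant '{"xyz":[[0,0.001,-0.015],[0,0,-0.015],[0,0,-0.01],[0,0,0]],"turn":[0,0,0,0]}'
```

```text
time_s: 10.95
tool_pos: [0.5416, -0.2175, 0.0626]
tool_rot: [98.2, 87.0, 7.8]
force: [-0.0, 0.3, -0.4]
grip_width: 0.0001
```

```bash
python3 -m pendant '{"xyz":[[0,0,-0.006],[0,0,-0.006],[0,0,-0.005],[0,0,-0.003]],"turn":[0,0,0,0]}'
```

```text
time_s: 11.45
tool_pos: [0.5424, -0.2179, 0.049]
tool_rot: [103.5, 86.9, 13.1]
force: [-11.4, 4.5, 29.2]
grip_width: 0.0003
```

The finger bottomed at z = 0.049, the expected height, with 29 N. I'll hold briefly, then withdraw.

```bash
python3 -m pendant '{"xyz":[[0,0,-0.002],[0,0,-0.001]],"turn":[0,0]}'; python3 -m pendant '{"xyz":[[0,0,0.015],[0,0,0.02],[0,0,0.03],[0,0,0.04],[0,0,0.04],[0,-0.03,0],[0,-0.04,0],[0,0,0],[0,0,0]],"turn":[0,0,0,0,0,0,0,0,0]}'
python3 - <<'E'
from h import *
o=readout.get_obs();print(o['time_s'],o['tool_pos'],o['force'])
im=snap('wrist','w5')
for n in ['well_mouth','reset_station','bottle_a','label_roll']:
    for d in pinpoint('wrist',n)[:1]: print(n,round(d['score'],2),toworld('wrist',d['at'],o).round(3))
snap('scene','sc5')
for n in ['push_face','nest','nest_bottle','label_roll','bottle_a']:
    for d in pinpoint('scene',n)[:2]: print('scene',n,round(d['score'],2),toworld('scene',d['at']).round(3))
E
```

```text
time_s: 11.7
tool_pos: [0.5423, -0.2179, 0.0497]
tool_rot: [107.0, 86.8, 16.6]
force: [-1.8, 1.8, 5.1]
grip_width: 0.0003
time_s: 12.82
tool_pos: [0.5444, -0.2893, 0.2095]
tool_rot: [102.6, 86.2, 12.2]
force: [-0.7, -1.0, -0.7]
grip_width: 0.0005
12.825 [ 0.54441169 -0.28927456  0.20948368] [-0.74725974 -0.95257496 -0.74738802]
well_mouth 0.6 [ 0.539 -0.221  0.084]
reset_station 0.69 [ 0.541 -0.219  0.005]
bottle_a 0.68 [ 0.689 -0.307 -0.002]
label_roll 0.63 [ 0.751 -0.183 -0.004]
scene push_face 0.78 [0.544 0.153 0.063]
scene nest 0.64 [0.543 0.254 0.055]
scene nest_bottle 0.62 [0.546 0.254 0.053]
scene nest_bottle 0.39 [ 0.79  -0.078  0.001]
scene label_roll 0.95 [ 0.754 -0.184  0.003]
scene bottle_a 0.83 [ 0.686 -0.309 -0.001]
scene bottle_a 0.69 [ 0.788 -0.078  0.003]
```

View pics/w5.png

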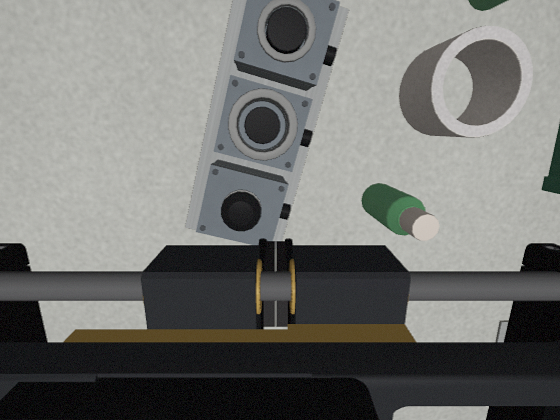

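View pics/sc5.png

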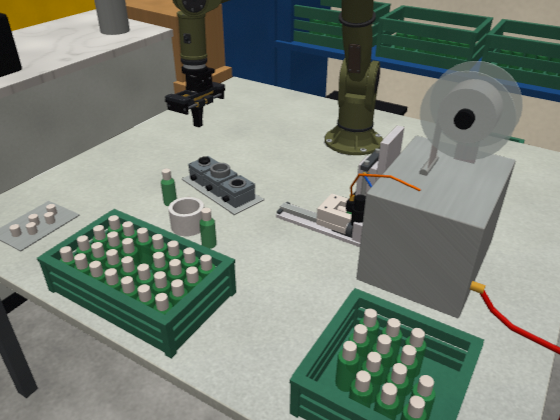

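The wrist view shows the reset key centred and back up at px (262,125), with the other keys unchanged. The scene view shows the shuttle home with its bottle, and the loose bottles and roll in place. The arm is clear, so I'm handing in.

```bash
python3 -c "
from cell import *
print(sign_off())"
```

```text
the job is handed in; nothing more can be done
None
```

I pushed the shuttle home, pressed the reset key to its bottom and let it come back up, then handed the job in at about 13 s. The sign-off gives no verdict, so whether it passed rests on the checks below.

- **Shuttle:** it stalled at 15–28 N against about 3 N of drag. The push face now reads y ≈ 0.153 m, about 100 mm from where it started, and the bottle still reads in its pocket. The networks are only good to about 4 mm, so the stall is the main evidence that it is within 4 mm of the stop.
- **Reset key:** the shut fingers bottomed at z = 0.049 m, which is the expected height for fully down, with 29 N. I then withdrew, and the wrist picture shows the key up again. I had no direct reading of key travel.
- **Everything else:** the other two keys look untouched in the wrist picture. The loose bottles and the roll read within about 5 mm of their first positions. The arm stood clear with no real contact force.

The estimates of the well mouth's position differed by up to about 8 mm. I settled it by projecting the collar's circles onto a wrist picture, where they matched at (0.542, -0.218), before going in. The tool also stayed tilted about 3° from vertical, with no sign that it mattered.

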